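# Shut up the lost property cubby

## Task

Lessons are starting, so shut up the lost property cubby: push both trays that stand out of their bays fully home, flush with the plywood front, and push the little door fully shut, in any order. Just push from outside with the fingertips, gently, without slamming: do not grip, lift or pull out anything or reach into the trays, and leave the lost things in the trays, on top and on the table as they are.

Things in the scene. Friction and masses are not known exactly. Their poses are not given: they have to be found in the camera images.
- bay_a: birch plywood cubby bay, open box 190 mm wide (y) x 240 deep (x) x 135 high, walls 12, fixed; holds tray_a. Origin: centre of its underside; x points into the bay, away from its open front (front edge at x = -120). The three bays stand side by side, touching, in any left-to-right order, with one common heading on a 20 mm plinth; their tops are 155 above the table
- bay_a_front (a point): point in the middle of the open front of bay_a, in the plane of its front edges, 80 mm above the table; axes as the bay
- bay_b: birch plywood cubby bay, open box 190 mm wide (y) x 240 deep (x) x 135 high, walls 12, fixed; holds tray_b. Origin: centre of its underside; x points into the bay, away from its open front (front edge at x = -120). The three bays stand side by side, touching, in any left-to-right order, with one common heading on a 20 mm plinth; their tops are 155 above the table
- bay_b_front (a point): point in the middle of the open front of bay_b, in the plane of its front edges, 80 mm above the table; axes as the bay
- bay_c: birch plywood cubby bay, open box 190 mm wide (y) x 240 deep (x) x 135 high, walls 12, fixed; has the door. Origin: centre of its underside; x points into the bay, away from its open front (front edge at x = -120). The three bays stand side by side, touching, in any left-to-right order, with one common heading on a 20 mm plinth; their tops are 155 above the table
- bay_c_front (a point): point in the middle of the open front of bay_c, in the plane of its front edges, 80 mm above the table; axes as the bay
- tray_a: loose open plywood tray sliding on the floor of bay_a (3 mm play each side), 234 mm long x 160 wide, sides 75 high, front panel 100. Starts 50 to 90 out of the bay; the bay's back stops it just as its front is flush. About 0.5 kg with contents, a few N to push. Origin: centre of its underside, 32 above the table; x points into the bay
- tray_a_front (a point): point on the outer face of the front panel of tray_a, at mid width, 80 mm above the table: a good place to push. The panel is 12 thick, 160 wide, from 32 to 132 above the table, with a finger scoop 64 wide and 24 deep in the middle of its top edge
- tray_b: loose open plywood tray sliding on the floor of bay_b (3 mm play each side), 234 mm long x 160 wide, sides 75 high, front panel 100. Starts 50 to 90 out of the bay; the bay's back stops it just as its front is flush. About 0.5 kg with contents, a few N to push. Origin: centre of its underside, 32 above the table; x points into the bay
- tray_b_front (a point): point on the outer face of the front panel of tray_b, at mid width, 80 mm above the table: a good place to push. The panel is 12 thick, 160 wide, from 32 to 132 above the table, with a finger scoop 64 wide and 24 deep in the middle of its top edge
- door (a joint): opening of the plywood door of bay_c in rad: 0 shut (inset, outer face flush with the bay's front edges), 1.55 wide open. Starts 0.6 to 1.2. Vertical hinge on the left (+y) of the bay as the robot sees it; the free edge swings out to the robot; light stiff hinge (0.06 N m), stays where it is left
- door_hinge (a point): point on the door's hinge axis, which lies in the outer face, 80 mm above the table; moves with the door: y points from the free edge to the hinge, x from the outer face inwards
- door_face (a point): point on the door's outer face, 115 mm from the hinge axis towards the free edge, 80 mm above the table (door is 163 wide from the hinge, 12 thick, from 35 to 139 above the table, scoop 64 wide and 24 deep in the middle of its top edge); axes as door_hinge
- cup: white cup standing in tray_a, radius 30 mm, 68 high; origin centre of underside; leave it in the tray
- toy_car: wooden toy car in tray_b, 85 x 52 x 46 mm; origin centre of underside; leave it in the tray
- hairbrush: pink plastic hairbrush 150 x 56 x 28 mm, lying loose on top of the bays, at least 50 mm behind their front edges; origin on its underside; not to be moved
- jigsaw: wooden jigsaw piece 80 x 77 x 10 mm, lying loose on top of the bays, at least 50 mm behind their front edges; origin on its underside; not to be moved
- whistle: silver whistle 50 x 20 x 22 mm, lying loose on top of the bays, at least 50 mm behind their front edges; origin on its underside; not to be moved
- frog: purple rubber frog 70 x 90 x 53 mm, lying loose on top of the bays, at least 50 mm behind their front edges; origin on its underside; not to be moved
- bottle: metal drinking bottle standing on the table to the right of the cubby, radius 32 mm, 150 high; origin centre of underside; not to be moved
- pencil_pot: steel pot of pencils standing on the table to the left of the cubby, radius 36 mm, 155 high with pencils; origin centre of underside; not to be moved
Not all that is in view belongs to the job. What is shaped like the cup but yellow is not meant.

How it is judged:
At the end, for the whole second after the job is handed in: Both tray fronts are flush with the front edges of their bays within 6 mm and the trays are at rest with the cup and the toy car still in them; the door is shut to within 0.05 rad and at rest (x of tray_a_front in the frame of bay_a_front between -0.006 and 0.006 m and linear speed of each of tray_a, tray_b below 0.01 m/s and x of tray_b_front in the frame of bay_b_front between -0.006 and 0.006 m and horizontal distance between cup and tray_a below 0.12 m and horizontal distance between toy_car and tray_b below 0.12 m and value of joint door below 0.05 rad and velocity of joint door between -0.05 and 0.05 rad/s); the robot touches nothing.
It fails at once if a tray is lifted by more than 8 mm, tipped, or pulled further out of its bay (z of tray_a in the frame of bay_a above 0.02 m or angle between any of tray_a, tray_b's own z axis and vertical above 0.1 rad or x of tray_a_front in the frame of bay_a_front below -0.12 m or z of tray_b in the frame of bay_b above 0.02 m or x of tray_b_front in the frame of bay_b_front below -0.12 m).
It fails at once if the fingers press inside a tray or behind the door, as in gripping a front, instead of pushing from outside (contact force between the fingers and tray_a_c3 above 2 N or contact force between the fingers and tray_a_c4 above 2 N or contact force between the fingers and tray_a_c5 above 2 N or contact force between the fingers and tray_a_c6 above 2 N or contact force between the fingers and tray_a_c7 above 2 N or contact force between the fingers and tray_a_c8 above 2 N or contact force between the fingers and tray_a_c9 above 2 N or contact force between the fingers and tray_b_c3 above 2 N or contact force between the fingers and tray_b_c4 above 2 N or contact force between the fingers and tray_b_c5 above 2 N or contact force between the fingers and tray_b_c6 above 2 N or contact force between the fingers and tray_b_c7 above 2 N or contact force between the fingers and tray_b_c8 above 2 N or contact force between the fingers and tray_b_c9 above 2 N or contact force between the fingers and door_c3 above 2 N or contact force between the fingers and door_c4 above 2 N or contact force between the fingers and door_c5 above 2 N).
It fails at once if a tray is slammed (over 0.5 m/s) or the door is (over 5 rad/s) (linear speed of any of tray_a, tray_b above 0.5 m/s or velocity of joint door below -5 rad/s or velocity of joint door above 5 rad/s).
It fails at once if the cup or the toy car is knocked over or lifted out of its tray (angle between any of cup, toy_car's own z axis and vertical above 0.5 rad or z of cup in the frame of tray_a above 0.03 m or z of toy_car in the frame of tray_b above 0.03 m).
It fails at once if one of the lost things on top, the bottle or the pencil pot is picked up or shifted by more than 30 mm (distance of any of hairbrush, jigsaw, whistle, frog, bottle, pencil_pot from where it was at the start of the episode above 0.03 m).
It also fails if it takes over 58 s, if anything falls off the work surface, if the arm or the gripper's body presses on something with over 40 N, if the wrist force passes 120 N, or if a joint passes its speed limit or range.

## Robot

A 6-joint arm with a two-finger parallel gripper is mounted at the origin on the work surface. World frame = base frame: x ahead of the robot, y to its left, z up, the work surface at z = 0. Lengths are in m, angles in rad, forces in N, time in s.
With the tool pointing down it reaches from about 0.275 to 0.975 m from the base axis. Payload 8.4 kg.
Tool frame: the origin (TCP) lies on the front face of the gripper's body, between the roots of the fingers; the fingertips stand 88 mm ahead of it and the grasp point (between the pads) lies 69 mm ahead of it (tcp_to_grasp is the distance from the TCP to the grasp point, in m); z points along the fingers, y is the line along which they close (so a half turn about z gives the same grasp; the last joint's range is limited). The gripper opens to 92 mm and grips with 3 to 60 N. Pads are 20 mm wide; open, the fingers measure 128 mm over their backs; the gripper's body (75 mm by 189 mm) begins 69 mm behind the grasp point.
Start: joints at [1.133, 0.353, 1.633, -0, 1.155, -0.002], TCP at [0.264, 0.567, 0.303] pointing down, gripper open.
Joint ranges: [-2.63, 2.63], [-0.92, 2.1], [0.06, 2.66], [-1.3, 4.44], [0, 2.69], [-3.02, 3.02]. Speed limits (rad/s): [2.22, 2.22, 2.79, 3.14, 3.14, 3.14].

## Interface

Orientations are given as a unit quaternion [w, x, y, z].
In Python, from bench import observe, grab_frame, camera_model, sign_off, tcp_to_grasp gives the robot as it stands.
- The arm moves only by the tool jog_arm, never from a script. Its argument "steps" is a list of rows, each a list of 2 entries, a list of its own where there are three numbers: the shift along the world's x, y, z in mm, then the turn, a rotation vector about the world's x, y, z in degrees. A call has exactly 10 rows; each row shifts and turns the commanded pose from where the row before left it; what a row does not reach is not made up. A row lasts 1/8 s, in which the tool goes at most 62.5 mm and 10.7 degrees, less where a joint would pass 70% of its speed; a pose out of reach is approached as far as the arm can. A call is refused whole if a number of a shift passes 62.5 or a number of a turn 10.7, either way. A call with a gripper value outside its range is refused whole. "gripper" is the opening, from -1 (shut) to 1 (fully open), set as the call begins (left out, the last holds). The fingers move at their own pace and stop on an object; "force" is the grip in N (left out, the last holds). Time passes only in rows, so rows that do not move let the fingers close, or fill a call up. It gives the time, the measured TCP pose, the force, the opening and the grip force at its end, in the units of the state.
- observe(): the state, without advancing time (a new reading comes with each control period).
- grab_frame(name): name is "scene" or "top"; returns (picture, depth): 384x512x3 uint8, red, green, blue; 384x512 float32, m along the optical axis (not along the pixel's ray), 0 where there is no reading.
- camera_model(name): a dict with "mtx" (3x3 intrinsics, pixels), "eye" and "rotation" of the camera in the world. Camera axes: x right, y up, looking along -z (the intrinsics and any distortion apply to the point x, -y, -z); pixel columns grow to the right and rows downward; lengths in m; the calibration is good to about 2 mm. A picture is of the moment at which its call begins. camera_model takes no time and is no camera call.
- sign_off(): hands the job in; it is judged then, once.
The state is a dict: "time_s": time; "joint_pos": joint angles; "qd": joint speeds; "joint_torque": joint torques, N m; "tool_pos": TCP position; "tool_rot": TCP orientation; "wrist_force": force on the tool from outside, world axes, zero at the start; "wrist_torque": the same for the moment, N m; "finger_gap": finger opening in m; "gripper_force": force on a finger pad.
Only numpy, scipy, OpenCV 4.12 (cv2) and the standard library are available. Lean on these libraries where they do the work, as an engineer would, in place of code of your own. Each camera call takes 0.05 s, during which the arm holds its last target. There are 200 camera calls.

## Working session

There is one attempt and no reset: what is moved stays moved. The work goes in short steps, Python scripts to look and compute and a tool call to move; the robot and the scene stay as the last step left them, time stands still between calls to the robot, and variables do not carry over. Pictures are saved under pics/ and viewed, at most 10 in all, crops included, and the job is handed in when it is done.

Besides the shell and the picture viewer there is one more tool, called after "Request:" in YAML: its name, and indented under it one key for each argument. jog_arm: Moves the arm, as the interface text tells. Its arguments: {"type":"object","properties":{"steps":{"type":"array","items":{"type":"array"}},"gripper":{"type":"number"},"force":{"type":"number"}},"required":["steps"]}

```bash
mkdir -p pics; cat > h.py <<'E'
import numpy as np,cv2
from bench import *
def pts(name):
    im,d=grab_frame(name);m=camera_model(name);K=np.array(m["mtx"]);R=np.array(m["rotation"]);e=np.array(m["eye"])
    v,u=np.mgrid[:384,:512]
    c=np.stack([(u-K[0,2])/K[0,0]*d,-(v-K[1,2])/K[1,1]*d,-d],-1)
    P=c@R.T+e;P[d==0]=np.nan
    return im,P
E
python3 - <<'E'
from h import *
s=observe();print(s["tool_pos"],s["tool_rot"],s["time_s"],s["wrist_force"],tcp_to_grasp)
for n in("scene","top"):
    im,P=pts(n);np.save(n+".npy",P);cv2.imwrite(f"pics/{n}0.png",im[:,:,::-1]);m=camera_model(n);print(n,m)
E
```

```text
[0.26368464 0.56624766 0.3019469 ] [-1.58002361e-04  2.16179736e-01  9.76353341e-01 -6.71805628e-04] 0.0 [-0.784368   -0.4019883   0.83268904] 0.0694Traceback (most recent call last):
  File "<stdin>", line 4, in <module>
  File "h.py", line 7, in pts
    P=c@R.T+e;P[d==0]=np.nan
      ~^~~~
ValueError: matmul: Input operand 1 has a mismatch in its core dimension 0, with gufunc signature (n?,k),(k,m?)->(n?,m?) (size 4 is different from 3)
```

Rotation is a quaternion.

```bash
sed -i 's/R=np.array(m\["rotation"\])/q=m["rotation"];R=Rotation.from_quat([q[1],q[2],q[3],q[0]]).as_matrix()/; 1a from scipy.spatial.transform import Rotation' h.py
python3 - <<'E'
from h import *
for n in("scene","top"):
    im,P=pts(n);np.save(n+".npy",P);cv2.imwrite(f"pics/{n}0.png",im[:,:,::-1]);m=camera_model(n);print(n,m)
    z=P[...,2];print(np.nanpercentile(z,[1,20,50,80,99]), (np.abs(z)<.004).sum(),(np.abs(z-.155)<.004).sum())
E
```

```text
scene {'mtx': array([[436.04959958,   0.        , 258.15261843],
       [  0.        , 436.04959958, 191.58182057],
       [  0.        ,   0.        ,   1.        ]]), 'eye': array([ 0.15220315, -0.89964065,  0.94774543]), 'rotation': array([ 0.88436476,  0.41092275, -0.0996988 , -0.19774128])}
[-0.61899865 -0.12299035  0.00097985  0.14128687  0.4437442 ] 70675 8396
top {'mtx': array([[387.98473081,   0.        , 253.87550394],
       [  0.        , 387.98473081, 189.42313525],
       [  0.        ,   0.        ,   1.        ]]), 'eye': array([ 0.44263601, -0.01041376,  1.12145731]), 'rotation': array([ 0.70898196,  0.06559628, -0.0601452 , -0.69958864])}
[-0.75626662 -0.3342979  -0.00108652  0.01653193  0.16561531] 103014 16886
```

View pics/scene0.png

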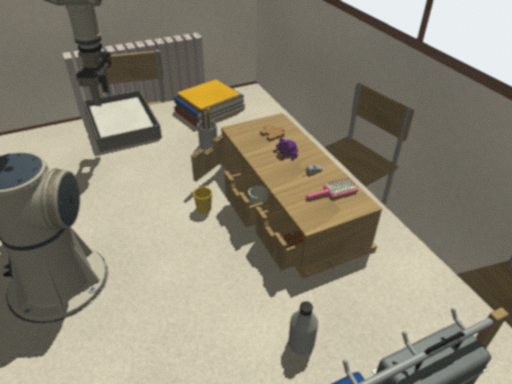

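View pics/top0.png

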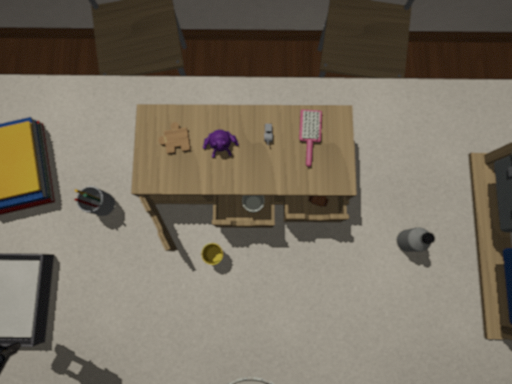

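The cubby is seen whole. In the top view the door (bay_c) stands open at left, about (158,222). tray_a with the white cup (254,203) is in the middle, its front at row ~223. tray_b with the car (318,200) is at right, its front at row ~217. The yellow decoy cup (212,254) stands on the table in front of the left half, the pencil pot is at (91,200) and the bottle at (415,239).

```bash
python3 - <<'E'
from h import *
P=np.load("top.npy");im=cv2.imread("pics/top0.png")
z=P[...,2]
# bay top
m=(np.abs(z-.155)<.005).astype(np.uint8);n,l,st,_=cv2.connectedComponentsWithStats(m);k=1+st[1:,4].argmax()
X=P[l==k][:,:2];r=cv2.minAreaRect((X*1000).astype(np.float32));print("bays",r,cv2.boxPoints(r).round(0).tolist(),P[l==k][:,2].mean())
# front edge line by fit: min x per y bin
def front(X,a,b):
    ys=np.arange(a,b,.01);o=[]
    for y in ys:
        s=X[(abs(X[:,1]-y)<.005)]
        if len(s):o.append((y,np.percentile(s[:,0],3)))
    o=np.array(o);return np.polyfit(o[:,0],o[:,1],1)
y0,y1=np.percentile(X[:,1],[1,99]);p=front(X,y0+.02,y1-.02);print("front line x=",p,"y",y0,y1)
# things in front, high
f=(P[...,0]<np.polyval(p,P[...,1])-.006)&(z>.06)&(z<.2)&(P[...,0]>.2)&(P[...,1]<.45)&(P[...,1]>-.45)
n,l,st,c=cv2.connectedComponentsWithStats(f.astype(np.uint8))
for i in range(1,n):
    if st[i,4]<15:continue
    Q=P[l==i];print(i,st[i],Q.min(0).round(3),Q.max(0).round(3),"ztop",np.percentile(Q[:,2],90).round(3))
    T=Q[Q[:,2]>np.percentile(Q[:,2],90)-.008][:,:2]
    r=cv2.minAreaRect((T*1000).astype(np.float32));print("  box",cv2.boxPoints(r).round(0).tolist())
cv2.imwrite("pics/crop.png",cv2.resize(im[170:280,120:380],None,fx=3,fy=3,interpolation=cv2.INTER_CUBIC))
E
```

```text
bays ((725.0844116210938, 27.988494873046875), (241.65451049804688, 571.169677734375), 0.28799307346343994) [[603.0, 313.0], [606.0, -258.0], [847.0, -257.0], [844.0, 314.0]] 0.15394640879854557
front line x= [-0.00556756  0.61071354] y -0.25197316641900563 0.30762298326436244
2 [ 83 194  24  20 174] [0.561 0.406 0.06 ] [0.602 0.449 0.159] ztop 0.134
  box [[592.0, 429.0], [596.0, 423.0], [602.0, 426.0], [598.0, 433.0]]
4 [137 195  39  57 581] [0.461 0.21  0.06 ] [0.603 0.303 0.143] ztop 0.138
  box [[461.0, 220.0], [467.0, 209.0], [606.0, 287.0], [599.0, 299.0]]
33 [212 197  62  30 560] [ 0.53  -0.053  0.065] [0.604 0.107 0.135] ztop 0.131
  box [[529.0, 105.0], [532.0, -52.0], [543.0, -52.0], [541.0, 105.0]]
35 [ 76 198  16   8  44] [0.582 0.446 0.061] [0.589 0.45  0.155] ztop 0.148
  box [[582.0, 448.0], [583.0, 445.0], [590.0, 447.0], [589.0, 450.0]]
37 [242 198  22  14  78] [ 0.568 -0.026  0.063] [0.604 0.03  0.108] ztop 0.107
  box [[567.0, 30.0], [568.0, -26.0], [603.0, -26.0], [603.0, 30.0]]
39 [284 198  65  24 567] [ 0.547 -0.243  0.06 ] [ 0.606 -0.083  0.136] ztop 0.131
  box [[547.0, -85.0], [549.0, -242.0], [561.0, -242.0], [559.0, -85.0]]
40 [311 200  17   6  68] [ 0.592 -0.203  0.06 ] [ 0.606 -0.158  0.069] ztop 0.066
  box [[592.0, -158.0], [592.0, -203.0], [606.0, -203.0], [606.0, -158.0]]
41 [403 227  32  25 571] [ 0.47 -0.45  0.06] [ 0.533 -0.405  0.154] ztop 0.149
  box [[488.0, -423.0], [488.0, -449.0], [516.0, -449.0], [515.0, -423.0]]
42 [201 243  22  22  85] [0.428 0.082 0.061] [0.484 0.139 0.07 ] ztop 0.069
  box [[428.0, 138.0], [429.0, 82.0], [485.0, 82.0], [484.0, 139.0]]
```

View pics/crop.png

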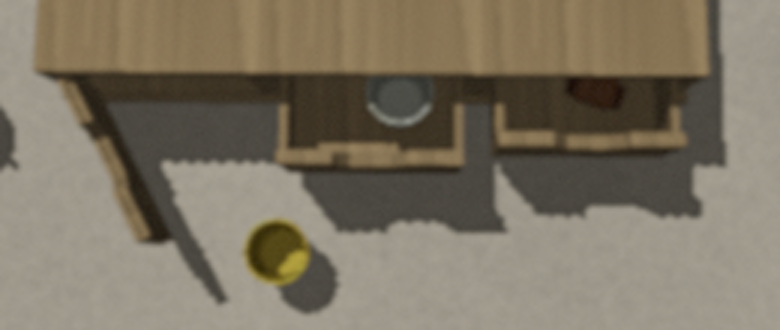

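The crop confirms the choice: the white cup is in the middle tray (a), the dark red car in the right tray (b), and the door is at left. The yellow cup is outside and a decoy. The sizes agree: fronts are 157 wide at z 0.131 and the bay top is 571 x 241 at 0.154.
- Front plane is at x≈0.6045.
- tray_a is about 74 mm out and tray_b about 57 mm out.
- The door is open about 1.07 rad, with its hinge at (0.604, 0.298).

I'll go to the outside of the door first, with fingers shut and vertical.

Request:
jog_arm:
  steps:
    - [[22,-28,0],[0,0,8.3]]
    - [[22,-28,0],[0,0,8.3]]
    - [[22,-28,0],[0,0,8.4]]
    - [[22,-28,0],[0,0,0]]
    - [[22,-28,0],[0,0,0]]
    - [[22,-28,0],[0,0,0]]
    - [[22,-28,0],[0,0,0]]
    - [[22,-28,0],[0,0,0]]
    - [[22,-28,0],[0,0,0]]
    - [[18,-32,0],[0,0,0]]
  gripper: -1

```text
time_s: 1.4
tool_pos: [0.4805, 0.2816, 0.3025]
tool_rot: [-0.0, -0.0, 1.0, -0.0]
wrist_force: [0.1, 0.2, 0.6]
finger_gap: 0.0002
gripper_force: 0.0
```

```bash
python3 - <<'E'
import numpy as np
H=np.array([604,298.]);r=120
for t in np.linspace(1.07,-.02,11):
    c,s=np.cos(t),np.sin(t);print(round(t,2),(H+r*np.array([-s,-c])+(10*c+18*s)*np.array([-c,s])).round())
E
```

```text
1.07 [489. 258.]
0.96 [494. 246.]
0.85 [500. 234.]
0.74 [508. 223.]
0.63 [518. 212.]
0.52 [529. 203.]
0.42 [540. 195.]
0.31 [553. 188.]
0.2 [567. 183.]
0.09 [582. 180.]
-0.02 [597. 178.]
```

Descend to TCP z 0.180 (fingertips at 0.092, above the yellow cup).

Request:
jog_arm:
  steps:
    - [[0,0,-20],[0,0,0]]
    - [[0,0,-20],[0,0,0]]
    - [[0,0,-20],[0,0,0]]
    - [[0,0,-20],[0,0,0]]
    - [[0,0,-20],[0,0,0]]
    - [[0,0,-15],[0,0,0]]
    - [[0,0,-7],[0,0,0]]
    - [[0,0,0],[0,0,0]]
    - [[4,-12,0],[0,0,0]]
    - [[4,-12,0],[0,0,0]]

```text
time_s: 2.65
tool_pos: [0.4884, 0.2579, 0.1813]
tool_rot: [0.0, -0.0, 1.0, 0.0]
wrist_force: [0.8, 0.0, -0.4]
finger_gap: 0.0003
gripper_force: 0.0
```

Request:
jog_arm:
  steps:
    - [[5,-12,0],[0,0,0]]
    - [[6,-12,0],[0,0,0]]
    - [[8,-11,0],[0,0,0]]
    - [[10,-11,0],[0,0,0]]
    - [[11,-9,0],[0,0,0]]
    - [[11,-8,0],[0,0,0]]
    - [[13,-7,0],[0,0,0]]
    - [[14,-5,0],[0,0,0]]
    - [[10,-2,0],[0,0,0]]
    - [[5,-1,0],[0,0,0]]

```text
time_s: 3.9
tool_pos: [0.5815, 0.1805, 0.1806]
tool_rot: [0.0, -0.0, 1.0, 0.0]
wrist_force: [-0.8, 0.3, 1.0]
finger_gap: 0.0009
gripper_force: 0.2
```

Request:
jog_arm:
  steps:
    - [[3,0,0],[0,0,0]]
    - [[3,0,0],[0,0,0]]
    - [[2,0,0],[0,0,0]]
    - [[2,0,0],[0,0,0]]
    - [[1,0,0],[0,0,0]]
    - [[1,0,0],[0,0,0]]
    - [[1,0,0],[0,0,0]]
    - [[0,0,0],[0,0,0]]
    - [[0,0,0],[0,0,0]]
    - [[0,0,0],[0,0,0]]

```text
time_s: 5.15
tool_pos: [0.5924, 0.1806, 0.1807]
tool_rot: [-0.002, -0.0, 1.0, -0.0]
wrist_force: [-8.4, 0.9, 5.6]
finger_gap: 0.0004
gripper_force: 4.0
```

```bash
python3 - <<'E'
from h import *
im,P=pts("scene");cv2.imwrite("pics/s1.png",cv2.resize(im[90:290,160:400,::-1],None,fx=3,fy=3))
E
```

```text
(no output)
```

View pics/s1.png

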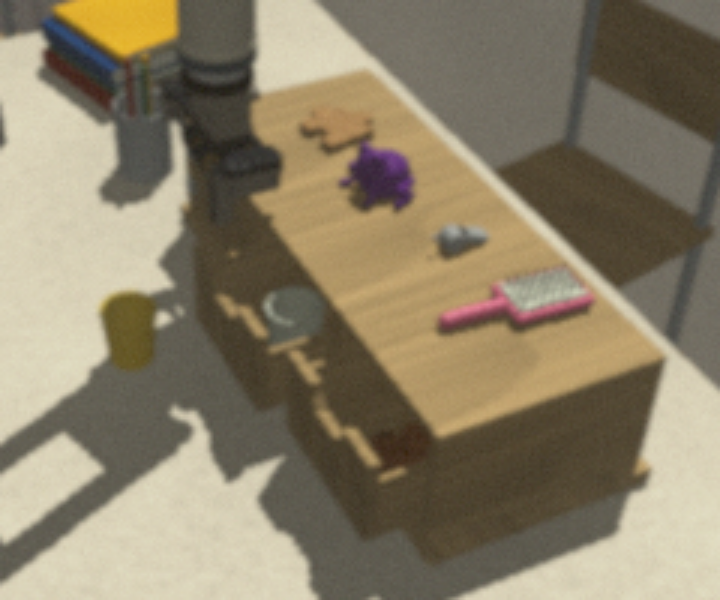

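The door reads 8 N at x≈0.592, so it is against its stop, and the picture shows it in line with the front. I'll back off and go to tray_a's front at y≈0.027.

Request:
jog_arm:
  steps:
    - [[-4,0,0],[0,0,0]]
    - [[-16,0,0],[0,0,0]]
    - [[-25,0,0],[0,0,0]]
    - [[-25,0,0],[0,0,0]]
    - [[-25,0,0],[0,0,0]]
    - [[0,-40,0],[0,0,0]]
    - [[0,-40,0],[0,0,0]]
    - [[0,-40,0],[0,0,0]]
    - [[0,-33,0],[0,0,0]]
    - [[0,0,0],[0,0,0]]

```text
time_s: 6.45
tool_pos: [0.498, 0.0261, 0.1807]
tool_rot: [-0.0, 0.001, 1.0, -0.0]
wrist_force: [-0.2, 1.0, 0.1]
finger_gap: 0.0002
gripper_force: 0.0
```

Request:
jog_arm:
  steps:
    - [[8,0,0],[0,0,0]]
    - [[8,0,0],[0,0,0]]
    - [[6,0,0],[0,0,0]]
    - [[8,0,0],[0,0,0]]
    - [[10,0,0],[0,0,0]]
    - [[10,0,0],[0,0,0]]
    - [[10,0,0],[0,0,0]]
    - [[10,0,0],[0,0,0]]
    - [[8,0,0],[0,0,0]]
    - [[5,0,0],[0,0,0]]

```text
time_s: 7.7
tool_pos: [0.5807, 0.0282, 0.1801]
tool_rot: [-0.002, -0.001, 1.0, -0.0]
wrist_force: [-8.8, 0.7, 7.6]
finger_gap: 0.0005
gripper_force: 4.4
```

Request:
jog_arm:
  steps:
    - [[3,0,0],[0,0,0]]
    - [[3,0,0],[0,0,0]]
    - [[2,0,0],[0,0,0]]
    - [[2,0,0],[0,0,0]]
    - [[1,0,0],[0,0,0]]
    - [[1,0,0],[0,0,0]]
    - [[1,0,0],[0,0,0]]
    - [[0,0,0],[0,0,0]]
    - [[0,0,0],[0,0,0]]
    - [[0,0,0],[0,0,0]]

```text
time_s: 8.95
tool_pos: [0.5933, 0.0282, 0.1802]
tool_rot: [-0.002, -0.001, 1.0, -0.0]
wrist_force: [-6.4, -0.1, 5.3]
finger_gap: 0.0002
gripper_force: 3.7
```

Request:
jog_arm:
  steps:
    - [[1,0,0],[0,0,0]]
    - [[1,0,0],[0,0,0]]
    - [[1,0,0],[0,0,0]]
    - [[0,0,0],[0,0,0]]
    - [[0,0,0],[0,0,0]]
    - [[0,0,0],[0,0,0]]
    - [[0,0,0],[0,0,0]]
    - [[0,0,0],[0,0,0]]
    - [[0,0,0],[0,0,0]]
    - [[0,0,0],[0,0,0]]

```text
time_s: 10.2
tool_pos: [0.5937, 0.0282, 0.1801]
tool_rot: [-0.005, -0.001, 1.0, -0.0]
wrist_force: [-20.2, 0.4, 15.4]
finger_gap: 0.0002
gripper_force: 10.5
```

tray_a is at its stop: the force rose to 20 N with 0.4 mm of travel. Next is tray_b at y≈-0.164.

Request:
jog_arm:
  steps:
    - [[-6,0,0],[0,0,0]]
    - [[-16,0,0],[0,0,0]]
    - [[-25,0,0],[0,0,0]]
    - [[-25,0,0],[0,0,0]]
    - [[-11,0,0],[0,0,0]]
    - [[0,-48,0],[0,0,0]]
    - [[0,-48,0],[0,0,0]]
    - [[0,-48,0],[0,0,0]]
    - [[0,-48,0],[0,0,0]]
    - [[0,0,0],[0,0,0]]

```text
time_s: 11.45
tool_pos: [0.5153, -0.1671, 0.1808]
tool_rot: [0.001, 0.001, 1.0, -0.0]
wrist_force: [0.1, -0.3, -1.4]
finger_gap: 0.0005
gripper_force: 0.0
```

Request:
jog_arm:
  steps:
    - [[8,0,0],[0,0,0]]
    - [[6,0,0],[0,0,0]]
    - [[5,0,0],[0,0,0]]
    - [[6,0,0],[0,0,0]]
    - [[8,0,0],[0,0,0]]
    - [[8,0,0],[0,0,0]]
    - [[8,0,0],[0,0,0]]
    - [[8,0,0],[0,0,0]]
    - [[7,0,0],[0,0,0]]
    - [[5,0,0],[0,0,0]]

```text
time_s: 12.7
tool_pos: [0.5828, -0.1639, 0.1804]
tool_rot: [-0.002, -0.001, 1.0, 0.0]
wrist_force: [-6.6, 0.3, 6.1]
finger_gap: 0.0007
gripper_force: 3.8
```

Request:
jog_arm:
  steps:
    - [[3,0,0],[0,0,0]]
    - [[3,0,0],[0,0,0]]
    - [[2,0,0],[0,0,0]]
    - [[2,0,0],[0,0,0]]
    - [[1,0,0],[0,0,0]]
    - [[1,0,0],[0,0,0]]
    - [[0,0,0],[0,0,0]]
    - [[0,0,0],[0,0,0]]
    - [[0,0,0],[0,0,0]]
    - [[0,0,0],[0,0,0]]

```text
time_s: 13.95
tool_pos: [0.5945, -0.1639, 0.1804]
tool_rot: [-0.002, -0.001, 1.0, 0.0]
wrist_force: [-6.0, 0.1, 5.2]
finger_gap: 0.0006
gripper_force: 3.4
```

Request:
jog_arm:
  steps:
    - [[1,0,0],[0,0,0]]
    - [[1,0,0],[0,0,0]]
    - [[1,0,0],[0,0,0]]
    - [[0,0,0],[0,0,0]]
    - [[0,0,0],[0,0,0]]
    - [[0,0,0],[0,0,0]]
    - [[0,0,0],[0,0,0]]
    - [[0,0,0],[0,0,0]]
    - [[0,0,0],[0,0,0]]
    - [[0,0,0],[0,0,0]]

```text
time_s: 15.2
tool_pos: [0.5949, -0.1639, 0.1803]
tool_rot: [-0.005, -0.001, 1.0, 0.001]
wrist_force: [-20.6, -0.9, 15.3]
finger_gap: 0.0005
gripper_force: 10.5
```

Request:
jog_arm:
  steps:
    - [[-5,0,0],[0,0,0]]
    - [[-16,0,0],[0,0,0]]
    - [[-25,0,0],[0,0,0]]
    - [[-30,0,0],[0,0,0]]
    - [[-30,0,20],[0,0,0]]
    - [[-30,0,30],[0,0,0]]
    - [[-30,0,30],[0,0,0]]
    - [[-20,0,10],[0,0,0]]
    - [[0,0,0],[0,0,0]]
    - [[0,0,0],[0,0,0]]

```text
time_s: 16.45
tool_pos: [0.4132, -0.1644, 0.2704]
tool_rot: [0.0, -0.0, 1.0, -0.0]
wrist_force: [0.6, 1.0, -0.2]
finger_gap: 0.0006
gripper_force: 0.0
```

```bash
python3 - <<'E'
from h import *
im,P=pts("top");cv2.imwrite("pics/t2.png",cv2.resize(im[90:280,110:380,::-1],None,fx=2.8,fy=2.8));z=P[...,2]
for y in(.28,.22,.16,.08,.03,-.03,-.11,-.16,-.22):
    s=(abs(P[...,1]-y)<.012)&(P[...,0]>.5)&(P[...,0]<.66)
    t=P[s&(abs(z-.155)<.006)];w=P[s&(z>.07)&(z<.14)]
    print(y,"top edge",t[:,0].min().round(3),"below-top pts",len(w),w[:,0].min().round(3) if len(w) else "")
im,P=pts("scene");cv2.imwrite("pics/s2.png",cv2.resize(im[90:290,160:400,::-1],None,fx=3,fy=3))
n=P[(abs(P[...,2]-.075)<.02)&(P[...,0]>.55)&(P[...,0]<.62)]
for y in(.28,.25,.22,.19,.16,.08,.05,0,-.03,-.11,-.14,-.18,-.22):
    w=n[abs(n[:,1]-y)<.008];print(y,len(w),np.median(w[:,0]).round(4) if len(w) else "")
E
```

```text
0.28 top edge 0.604 below-top pts 37 0.602
0.22 top edge 0.604 below-top pts 36 0.603
0.16 top edge 0.604 below-top pts 37 0.603
0.08 top edge 0.604 below-top pts 46 0.603
0.03 top edge 0.604 below-top pts 45 0.603
-0.03 top edge 0.605 below-top pts 45 0.603
-0.11 top edge 0.606 below-top pts 38 0.604
-0.16 top edge 0.606 below-top pts 37 0.605
-0.22 top edge 0.607 below-top pts 41 0.605
0.28 0 
0.25 0 
0.22 0 
0.19 17 0.6038
0.16 16 0.6031
0.08 21 0.6034
0.05 20 0.6036
0 22 0.6029
-0.03 23 0.6035
-0.11 26 0.6042
-0.14 24 0.6048
-0.18 34 0.6049
-0.22 33 0.6053
```

View pics/s2.png

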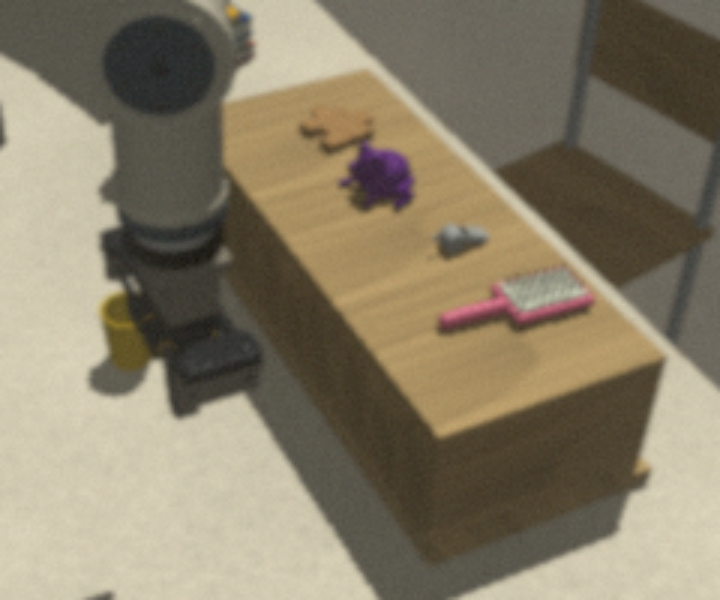

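The picture and depths show all fronts flush with the bay edges to within about 2 mm. The things on top are unmoved and the robot is clear.

```bash
python3 -c "from bench import *;print(sign_off())"
```

```text
the job is handed in; nothing more can be done
None
```

Both trays are pushed home, flush with the plywood front to within about 2 mm, the door is shut, and I handed the job in at about 16.6 s; `sign_off()` returned no verdict.

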